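# Clamp a battery block in the quick clamp

### The arm

A 6-joint arm with a two-finger parallel gripper is mounted at the origin on the work surface. World frame = base frame: x ahead of the robot, y to its left, z up, the work surface at z = 0. Lengths are in m, angles in rad, forces in N, time in s.
With the tool pointing down it reaches from about 0.25 to 0.725 m from the base axis. Payload 4 kg.
Tool frame: the origin (TCP) lies at the very end of the fingers, on their centre line; the grasp point (between the pads) lies 19 mm behind it; z points along the fingers, y is the line along which they close (so a half turn about z gives the same grasp; the last joint's range is limited). The gripper opens to 85 mm and grips with 20 to 120 N. Pads are 22 mm wide; open, the fingers measure 114 mm over their backs; the gripper's body (76 mm by 85 mm) begins 54 mm behind the grasp point. The pads swing forward as they close: fully open they stand 13 mm farther back than shut.
Start: joints at [-1.199, 0.241, 0.005, 1.335, 0, 1.571], TCP at [0.182, -0.466, 0.231] pointing down, gripper open.
Joint ranges: [-2.72, 2.72], [-1.05, 1.87], [-1.09, 1.28], [-1.99, 2.15], [-1.42, 1.44], [-3.14, 3.14]. Speed limits (rad/s): [2.79, 2.79, 3.14, 3.14, 3.14, 3.14].

### API

Orientations are given as a unit quaternion [x, y, z, w].
In Python, from workcell import bot gives the robot as it stands.
- The arm moves only by the tool carry_out, never from a script. Its argument "increments" is one flat list of numbers, 5 for each row, row after row: the finger opening in cm, from 0 to 8.54, then the shift along the tool's x, y, z in cm, then the turn about the tool's z in rad. A call has exactly 5 rows; each row shifts and turns the commanded pose from where the row before left it, along the tool's axes as they then stand; what a row does not reach is not made up. A row lasts 1/8 s, in which the tool goes at most 62.5 mm and 10.7 degrees, less where a joint would pass 70% of its speed; a pose out of reach is approached as far as the arm can. A call with a gripper value outside its range is refused whole. The fingers move at their own pace and stop on an object; the grip force is fixed at half the most. Time passes only in rows, so rows that do not move let the fingers close, or fill a call up. It gives the time, the measured TCP pose, the force, the opening and the grip force at its end, in the units of the state.
- bot.get_obs(): the state, without advancing time (a new reading comes with each control period).
- bot.camera(name): name is "side" or "top" or "wrist"; returns a dict with "pixels" (400x640x3 uint8, blue, green, red), "range_z" (400x640 float32, m along the optical axis (not along the pixel's ray), 0 where there is no reading), "mtx" (3x3 intrinsics, pixels), "eye" and "attitude" of the camera in the world. Camera axes: x right, y down, z forward; pixel columns grow to the right and rows downward; lengths in m; the calibration is good to about 2 mm. A picture is of the moment at which its call begins.
- bot.job_done(): hands the job in; it is judged then, once.
Trained networks look in a picture, given as the dict that the camera call returned (one of the last four; its "shot" number tells which), for a name from the list of things; names that differ only in an ending like _2 or _b are one class to them, and where a whole thing is asked for, a point or a joint stands for the part that bears it (a point fixed in the world has none). Each returns a list of dicts, best first, with "p" (0 to 1); they miss things now and then, are a little off and sometimes report something else, mostly with a low value. They report only what shows in the picture. A call takes as long as a camera call. They do not tell look-alikes from the thing itself.
- bot.find_in(picture, name): "xyz" ([x, y, z] in m, in the coordinates of the camera as it stood for that picture, good to about 4 mm: the middle of the surface that is visible of it).
- bot.regions_of(picture, name): "mask" (400x640 bool, what is visible of it).
- bot.place_of(picture, name): "xyz" ([x, y, z] in m, in the coordinates of the camera as it stood for that picture, good to about 4 mm: a listed point, or the origin of a listed thing).
The state is a dict: "clock": time; "joint_pos": joint angles; "joint_vel": joint speeds; "tau": joint torques, N m; "eef_pos": TCP position; "tool_rot": TCP orientation; "ft_force": force on the tool from outside, world axes, zero at the start; "ft_torque": the same for the moment, N m; "grip_width": finger opening in m; "grasp_force": force on a finger pad.
Only numpy, scipy, OpenCV 4.12 (cv2) and the standard library are available. Lean on these libraries where they do the work, as an engineer would, in place of code of your own. Each camera call takes 0.05 s, during which the arm holds its last target. There are 200 camera calls.

### The job

Stand the small six-cell battery block upright on the grey board between the two jaws of the quick clamp and let go of it. Then squeeze the clamp's orange trigger towards its handle again and again until the sliding jaw grips the block firmly, but do not overtighten and crush it or strain the trigger. Move the jaw only by the trigger, leave the long block, the screwdriver and the jar where they are, and finish with everything released.

Things in the scene. Friction and masses are not known exactly. Their poses are not given: they have to be found in the camera images.
- block: Small battery block to clamp: 2 x 3 red round cells in black holders, metal strip on top; 42 (its x) x 62 (its y) x 70 mm high, about 0.33 kg. Origin at the centre of its underside, z up. It goes in the clamp with its y along the clamp's y, either way round.
- clamp: Quick clamp lying flat on a grey board fixed to the bench. Origin at bench level under the steel bar; x points from the handle side to the jaw side, y along the bar from the black head to the sliding jaw, z up. In mm: head x -30 to 30, y -100 to -30, top z 72; bar at x 0, 8 wide, top z 46; board x -140 to 110, y -150 to 150, top z 12.
- handle (a point): Middle of the outer face (facing the clamp's -y) of the black fixed handle, opposite the trigger's finger pad; axes as the clamp's. Handle: straight bar along x, 12 mm thick, from 30 to 64 mm above the bench; this point at 47. From this face over handle and trigger pad it is 45 mm with the trigger released, 25.5 mm with it fully squeezed (then parallel to the handle).
- bed (a point): Point on the grey board's top (12 mm above the bench) midway across the jaws' width, level with the head's jaw-side end; axes as the clamp's. The block's centre belongs on the line through this point along the clamp's y, between the jaws. The jaws are about 70 mm wide; their tops are 64 to 66 mm above the bench.
- fixed_jaw: Fixed jaw: dark steel plate 70 x 10 x 52 mm standing on the board. Origin on its clamping face (facing the sliding jaw, the clamp's +y), at the lower edge on the board, middle of its width; axes as the clamp's. How far it stands out on its screw differs from time to time.
- jaw: Sliding jaw with its bar and sprung orange pressure pad (46 x 42 mm). It moves only towards the fixed jaw (clamp's -y), at most 60 mm; a ratchet stops it going back. Origin on the bar's axis, 38 mm above the bench, axes as the clamp's. The pad sinks up to 14 mm into the jaw, pressing 6 N per mm. Firm: 18 N or more after the trigger is let go; above 65 N the block is crushed.
- jaw_face (a point): Middle of the sliding jaw's pad face while the pad is not pressed, 40 mm above the bench. Moves with the jaw.
- trigger_pad (a point): Outermost point of the rounded finger pad (12 mm wide, from 32 to 62 mm above the bench) on the orange trigger, at mid height: push here, towards the handle (clamp's -y). 70 mm from the trigger's pivot, which is in the head. Moves with the trigger.
- trigger (a joint): Trigger angle: 0 released (springs back), 0.28 fully squeezed (end stop), 19 mm at the pad. A full squeeze moves the free jaw 3.5 to 7 mm; release fully before the next. It takes 7 to 10 N at the pad while the jaw runs free, about 1 N more per 2.8 N of jaw force; letting go loses up to 16 N of jaw force. Firm: a pull of 20 to 25 N gains the jaw nothing more. Over 45 N strains it.
- long_block: Bystander: longer battery block of 2 x 5 red cells, 42 x 102 x 70 mm; leave it. Origin at the centre of its underside.
- screwdriver: Bystander: screwdriver lying on the bench; leave it.
- jar: Bystander: jar with a white cap, 56 mm across, 70 mm high; leave it. Origin at the centre of its underside.
Mind the look-alikes: they are no part of the job. Leave any yellow look-alike of the block alone.

How it is judged:
On the way, in this order (a step that is already met when the one before it is completed fails the run):
1. the block stands upright on the board between the open jaws, let go (z of block in the frame of clamp between 0.008 and 0.016 m and x of block in the frame of clamp between 0.04 and 0.07 m and y of block in the frame of fixed_jaw above 0.025 m and y of block in the frame of jaw_face below -0.025 m and angle between block's own z axis and vertical below 0.06 rad and contact force between the fingers and block below 0.3 N and value of joint trigger below 0.05 rad), for 0.2 s.
2. the trigger is squeezed with the block in place (value of joint trigger above 0.1 rad), for 0.05 s.
At the end, for the whole second after the job is handed in: The block stands upright on the board, square to the jaws (within 0.06 rad) and within 15 mm of their middle; the sliding jaw presses it with at least 18 N and the fixed jaw with at least 14 N; the trigger is released (under 0.05 rad) and the block at rest (contact force between jaw and block above 18 N and contact force between fixed_jaw and block above 14 N and x of block in the frame of clamp between 0.04 and 0.07 m and z of block in the frame of clamp between 0.008 and 0.016 m and angle between the y axis of block and the y axis of clamp, either way round below 0.06 rad and angle between block's own z axis and vertical below 0.06 rad and linear speed of block below 0.01 m/s and value of joint trigger below 0.05 rad); the robot touches nothing.
It fails at once if the block is crushed: the sliding jaw presses it with more than 65 N (contact force between jaw and block above 65 N).
It fails at once if the trigger is strained: pushed with more than 45 N (contact force between any of the fingers, the arm and trigger above 45 N).
It fails at once if the robot pushes the sliding jaw itself with more than 10 N (contact force between any of the fingers, the arm and jaw above 10 N).
It fails at once if a bystander is moved by more than 15 mm (distance of any of long_block, screwdriver, jar from where it was at the start of the episode above 0.015 m).
It also fails if it takes over 70 s, if anything falls off the work surface, if the arm or the gripper's body presses on something with over 40 N, if the wrist force passes 120 N, or if a joint passes its speed limit or range.

## Working session

There is one attempt and no reset: what is moved stays moved. The work goes in short steps, Python scripts to look and compute and a tool call to move; the robot and the scene stay as the last step left them, time stands still between calls to the robot, and variables do not carry over. Pictures are saved under pics/ and viewed, at most 10 in all, crops included, and the job is handed in when it is done.

Besides the shell and the picture viewer there is one more tool, called after ">>>" as name(argument=value, ...) on one line, values as JSON. carry_out: Moves the arm, as the interface text tells. Its arguments: {"type":"object","properties":{"increments":{"type":"array","items":{"type":"number"}}},"required":["increments"]}

```bash
mkdir -p pics; cat > h.py <<'E'
import numpy as np, cv2
from scipy.spatial.transform import Rotation as R
from workcell import bot
def Rm(a):
    a=np.array(a,float)
    return a if a.shape==(3,3) else R.from_quat(a).as_matrix()
def w(c,p): return Rm(c['attitude'])@np.array(p)+np.array(c['eye'])
def cloud(c,m=None):
    z=c['range_z']; v,u=np.nonzero((z>0)&(m if m is not None else True))
    d=z[v,u]; K=c['mtx']
    P=np.c_[(u-K[0,2])/K[0,0]*d,(v-K[1,2])/K[1,1]*d,d]
    return P@Rm(c['attitude']).T+np.array(c['eye'])
def px(c,p):
    q=Rm(c['attitude']).T@(np.array(p)-np.array(c['eye'])); K=c['mtx']
    return (K[0,0]*q[0]/q[2]+K[0,2],K[1,1]*q[1]/q[2]+K[1,2])
E
python3 - <<'E'
from h import *
np.set_printoptions(precision=3,suppress=True)
for n in ['top','side']:
    c=bot.camera(n); cv2.imwrite(f'pics/{n}0.png',c['pixels']); print(n,c['eye'],c['attitude'])
    for t in ['block','long_block','jar','screwdriver','clamp','handle','bed','fixed_jaw','jaw','jaw_face','trigger_pad']:
        for d in bot.place_of(c,t)[:3]:
            p=w(c,d['xyz']); print(t,round(d['p'],2),p,np.round(px(c,p)))
print(bot.get_obs())
E
```

```text
top [0.367 0.154 0.969] [ 0.707 -0.702  0.068 -0.063]
block 0.92 [ 0.507  0.343 -0.003] [243. 214.]
block 0.73 [ 0.449  0.247 -0.001] [279. 236.]
block 0.65 [ 0.337  0.241 -0.005] [280. 280.]
long_block 0.67 [0.691 0.226 0.001] [288. 148.]
jar 0.96 [ 0.67   0.437 -0.001] [211. 155.]
jar 0.37 [ 0.528 -0.191  0.043] [449. 205.]
screwdriver 0.91 [ 0.368  0.43  -0.003] [207. 267.]
screwdriver 0.52 [ 0.592 -0.091  0.001] [405. 184.]
clamp 0.77 [ 0.592 -0.091 -0.001] [405. 184.]
clamp 0.38 [0.369 0.43  0.003] [207. 267.]
handle 0.73 [ 0.523 -0.191  0.042] [449. 207.]
bed 0.87 [ 0.655 -0.11   0.014] [412. 160.]
fixed_jaw 0.52 [ 0.653 -0.093  0.013] [406. 161.]
fixed_jaw 0.5 [ 0.595 -0.093  0.001] [406. 183.]
fixed_jaw 0.21 [ 0.656 -0.109  0.011] [412. 160.]
jaw 0.86 [ 0.593 -0.092  0.033] [408. 181.]
jaw_face 0.71 [ 0.631 -0.009  0.04 ] [377. 166.]
trigger_pad 0.67 [ 0.521 -0.15   0.048] [434. 207.]
trigger_pad 0.52 [ 0.369  0.428 -0.003] [208. 267.]
side [0.394 0.847 0.617] [-0.076  0.891 -0.445  0.038]
block 0.93 [ 0.452  0.241 -0.001] [346. 253.]
block 0.91 [ 0.34   0.245 -0.002] [397. 2
[... 439 characters left out ...]
528 -0.195  0.048] [340. 138.]
jaw_face 0.63 [ 0.632 -0.005  0.038] [293. 171.]
jaw_face 0.29 [ 0.598 -0.094  0.003] [312. 166.]
trigger_pad 0.64 [ 0.524 -0.15   0.048] [339. 145.]
trigger_pad 0.56 [ 0.6   -0.093 -0.001] [311. 167.]
{'clock': 1.2, 'joint_pos': array([-1.199,  0.241,  0.005,  1.335, -0.   ,  1.571]), 'joint_vel': array([-0.001, -0.001,  0.   ,  0.001,  0.002,  0.   ]), 'tau': array([  0.   , -37.222,  25.269,   0.001,  -0.   ,  -0.   ]), 'eef_pos': array([ 0.182, -0.466,  0.231]), 'tool_rot': array([ 0.983,  0.185, -0.   , -0.   ]), 'ft_force': array([-0.678, -0.667,  0.033]), 'ft_torque': array([-0.03 , -0.054, -0.031]), 'grasp_force': 0.0, 'grip_width': 0.08519347767614781}
```

View pics/top0.png

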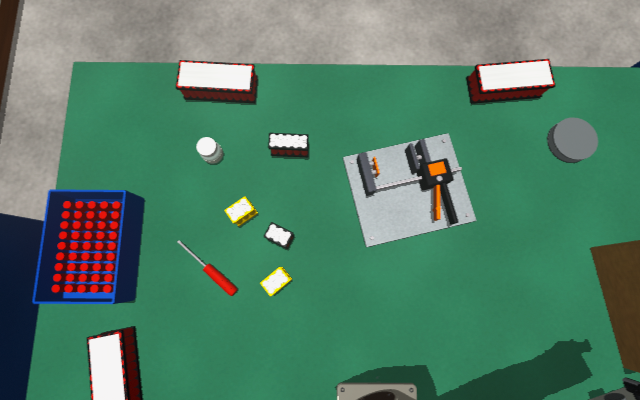

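View pics/side0.png

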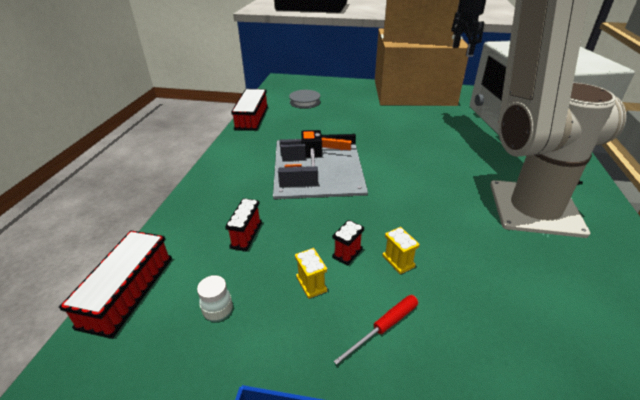

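Candidates in the top view: red/black 2x3 block at (279,236), yellow look-alikes at (241,211) and (276,281), and the long red block at (289,145). I choose (279,236). The clamp is at about (415,185). Next I measure yaws and take a close crop.

```bash
python3 - <<'E'
from h import *
np.set_printoptions(precision=4,suppress=True)
c=bot.camera('top'); P=cloud(c)
cv2.imwrite('pics/crop.png',cv2.resize(c['pixels'][130:310,200:480],None,fx=2.8,fy=2.8,interpolation=cv2.INTER_CUBIC))
def rect(Q,l):
    (m,s,a)=cv2.minAreaRect(Q[:,:2].astype(np.float32)); b=cv2.boxPoints((m,s,a)); e=[b[1]-b[0],b[2]-b[1]]; e=max(e,key=np.linalg.norm)
    print(l,len(Q),np.array(m),np.array(s),'long-axis yaw',np.arctan2(e[1],e[0])%np.pi, 'z',np.median(Q[:,2]))
Q=P[(np.hypot(P[:,0]-.45,P[:,1]-.245)<.045)&(P[:,2]>.06)]; rect(Q,'block')
Q=P[(abs(P[:,0]-.59)<.21)&(abs(P[:,1]+.09)<.21)&(P[:,2]>.008)&(P[:,2]<.016)]; rect(Q,'board')
for n in ['top','side']:
    d=c if n=='top' else bot.camera(n)
    for t,near in [('block',(.45,.245)),('fixed_jaw',(.65,-.096)),('jaw_face',(.63,-.007)),('long_block',(.69,.225))]:
        for r in bot.regions_of(d,t)[:3]:
            Q=cloud(d,r['mask']); 
            if len(Q): print(n,t,round(r['p'],2),len(Q),Q.min(0),Q.max(0))
E
```

```text
block 436 [0.4489 0.241 ] [0.0618 0.0415] long-axis yaw 1.1182431 z 0.06951782384017702
board 7316 [ 0.5802 -0.0977] [0.2505 0.3015] long-axis yaw 1.810508 z 0.011909496701276556
top block 0.79 491 [0.3027 0.2103 0.0058] [0.3701 0.2796 0.0738]
top block 0.79 570 [ 0.4754  0.3035 -0.0062] [0.5422 0.3794 0.0742]
top block 0.56 452 [ 0.4178  0.2053 -0.0029] [0.4764 0.2712 0.0735]
top fixed_jaw 0.82 284 [ 0.6178 -0.1272  0.0068] [ 0.687  -0.0896  0.0666]
top jaw_face 0.8 809 [ 0.5568 -0.2277  0.0087] [0.6587 0.0423 0.0695]
top jaw_face 0.18 530 [ 0.3002  0.3464 -0.0039] [0.438  0.508  0.0302]
top long_block 0.64 883 [ 0.6655  0.1711 -0.0013] [0.7357 0.2717 0.0754]
side block 0.65 1085 [0.478  0.3079 0.0008] [0.5442 0.3779 0.0729]
side block 0.63 1064 [ 0.2975  0.1761 -0.0007] [0.3711 0.2846 0.073 ]
side block 0.61 996 [ 0.419   0.1326 -0.0017] [0.4881 0.2797 0.0731]
side fixed_jaw 0.81 374 [ 0.6213 -0.1116  0.0106] [ 0.6877 -0.0844  0.0654]
side fixed_jaw 0.35 4864 [ 0.4278 -0.3025 -0.0025] [0.7324 0.079  0.0753]
side jaw_face 0.74 922 [ 0.5592 -0.1218  0.0086] [0.689  0.0449 0.068 ]
side long_block 0.88 1256 [0.667  0.1729 0.    ] [0.7202 0.2763 0.0721]
side long_block 0.71 1031 [ 0.4188  0.1376 -0.0023] [0.4927 0.2797 0.0731]
side long_block 0.23 294 [ 0.4924 -0.2225  0.0099] [ 0.5782 -0.1471  0.064 ]
```

View pics/crop.png

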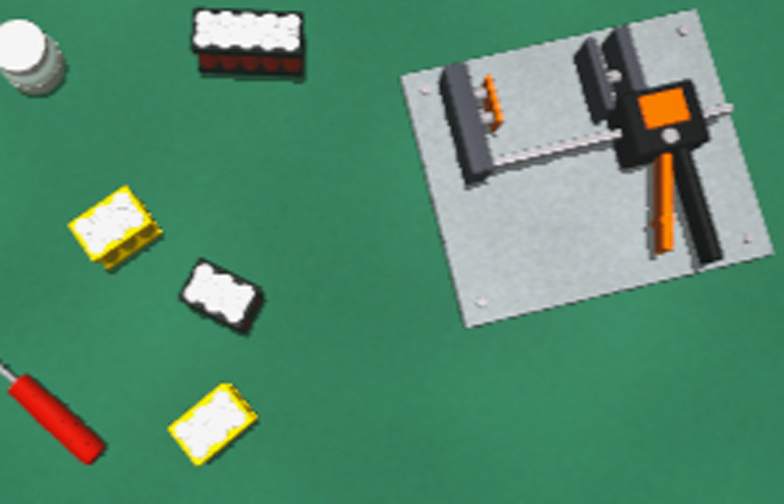

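The crop shows the chosen block at (222,295) with black holders and 2x3 cells, and yellow ones at (115,223) and (212,424). The clamp jaws are open, with the trigger at (665,205) and the handle at (697,205). Block yaw is 1.118, clamp y yaw 1.810, and the clamp origin is at (0.595,-0.094).

>>> carry_out(increments=[8.54,0,0,0,-0.15,8.54,0,0,0,-0.15,8.54,0,0,0,-0.15,8.54,0,0,0,-0.15,8.54,0,0,0,-0.146])

```text
clock: 2.33
eef_pos: [0.1816, -0.4659, 0.2313]
tool_rot: [0.847, 0.532, -0.0, 0.0]
ft_force: [-0.1, -0.4, -0.7]
grip_width: 0.0854
grasp_force: 0.0
```

```bash
cat >> h.py <<'E'
def go(p,yaw=None):
    "offset in cm along present tool axes to world point p; remaining turn to tool-x yaw"
    o=bot.get_obs(); T=Rm(o['tool_rot']); y=np.arctan2(T[1,0],T[0,0])
    print('t',round(o['clock'],2),'pos',np.round(o['eef_pos'],4),'yaw',round(y,4),'z',np.round(T[:,2],3),'j',np.round(o['joint_pos'],2),'F',np.round(o['ft_force'],1),'w',round(o['grip_width'],4),'g',round(o['grasp_force'],1))
    print('cm tool',np.round(T.T@(np.array(p)-o['eef_pos'])*100,2),'turn',None if yaw is None else round(y-yaw,4))
E
python3 -c "
from h import *
go([.449,.241,.2],1.118)"
```

```text
t 2.33 pos [ 0.1816 -0.4659  0.2313] yaw 1.1226 z [-0. -0. -1.] j [-1.2   0.24  0.01  1.34 -0.    0.82] F [-0.1 -0.4 -0.7] w 0.0854 g 0.0
cm tool [75.29 -6.53  3.13] turn 0.0046
```

>>> carry_out(increments=[8.54,5,-0.44,0,0,8.54,5,-0.44,0,0,8.54,5,-0.44,0,0,8.54,5,-0.44,0,0,8.54,5,-0.44,0,0])

```text
clock: 2.95
eef_pos: [0.2717, -0.23, 0.2315]
tool_rot: [0.848, 0.53, 0.0, 0.0]
ft_force: [0.9, 0.6, -0.5]
grip_width: 0.0854
grasp_force: 0.0
```

>>> carry_out(increments=[8.54,5,-0.44,0,0,8.54,5,-0.44,0,0,8.54,5,-0.44,0,0,8.54,5,-0.44,0,0,8.54,5,-0.44,0,0])

```text
clock: 3.58
eef_pos: [0.3614, 0.0046, 0.2316]
tool_rot: [0.848, 0.53, 0.001, 0.0]
ft_force: [0.6, 0.1, -0.5]
grip_width: 0.0855
grasp_force: 0.0
```

>>> carry_out(increments=[8.54,5,-0.44,0.6,0,8.54,5,-0.44,0.6,0,8.54,5,-0.44,0.6,0,8.54,5,-0.44,0.6,0,8.54,5,-0.44,0.6,0])

```text
clock: 4.2
eef_pos: [0.451, 0.2391, 0.2012]
tool_rot: [0.848, 0.53, 0.0, 0.0]
ft_force: [0.3, 0.2, 1.0]
grip_width: 0.0854
grasp_force: 0.0
```

```bash
python3 -c "
from h import *
np.set_printoptions(precision=4,suppress=True)
c=bot.camera('wrist'); cv2.imwrite('pics/wr1.png',c['pixels'])
for d in bot.place_of(c,'block')[:3]: print(d['p'],w(c,d['xyz']))
P=cloud(c); Q=P[(np.hypot(P[:,0]-.45,P[:,1]-.243)<.045)&(P[:,2]>.06)&(P[:,2]<.08)].astype(np.float32)
m,s,a=cv2.minAreaRect(Q[:,:2]); b=cv2.boxPoints((m,s,a)); print(len(Q),m,s,[np.arctan2(*(b[i+1]-b[i])[::-1])%np.pi for i in (0,1)],np.median(Q[:,2]))
go([.449,.241,.036],1.118)"
```

```text
0.88 [0.3419 0.2487 0.0067]
0.81 [0.4537 0.2421 0.0051]
0.76 [0.5122 0.3414 0.0027]Traceback (most recent call last):
  File "<string>", line 7, in <module>
    m,s,a=cv2.minAreaRect(Q[:,:2]); b=cv2.boxPoints((m,s,a)); print(len(Q),m,s,[np.arctan2(*(b[i+1]-b[i])[::-1])%np.pi for i in (0,1)],np.median(Q[:,2]))
          ~~~~~~~~~~~~~~~^^^^^^^^^
cv2.error: OpenCV(4.12.0) /io/opencv/modules/imgproc/src/convhull.cpp:143: error: (-215:Assertion failed) total >= 0 && (depth == CV_32F || depth == CV_32S) in function 'convexHull'
```

View pics/wr1.png

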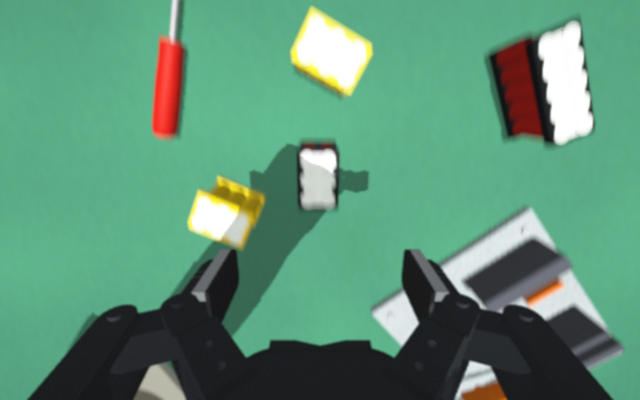

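The wrist view shows the block at (318,178), centred between the finger tips (238 and 404) and square to them. I descend and grip.

>>> carry_out(increments=[7.5,0.1,-0.2,4.5,0,7.5,0,0,4.5,0,7.5,0,0,4.5,0,7.5,0,0,3,0,7.5,0,0,0,0])

```text
clock: 4.92
eef_pos: [0.4469, 0.2374, 0.0342]
tool_rot: [0.848, 0.53, -0.003, -0.0]
ft_force: [-0.7, 0.8, -0.1]
grip_width: 0.0754
grasp_force: 0.0
```

>>> carry_out(increments=[3.5,0,0,0,0,3.5,0,0,0,0,3.5,0,0,0,0,3.5,0,0,0,0,3.5,0,0,0,0])

```text
clock: 5.55
eef_pos: [0.4506, 0.2399, 0.0383]
tool_rot: [0.848, 0.53, 0.002, 0.0]
ft_force: [-1.6, -0.5, 6.9]
grip_width: 0.0412
grasp_force: 62.3
```

>>> carry_out(increments=[3.5,0,0,-4,0,3.5,0,0,-4,0,3.5,0,0,-4,0,3.5,0,0,0,-0.12,3.5,0,0,0,-0.12])

```text
clock: 6.18
eef_pos: [0.4491, 0.2391, 0.157]
tool_rot: [0.777, 0.63, 0.0, 0.0]
ft_force: [-0.9, 0.6, -3.8]
grip_width: 0.0411
grasp_force: 62.6
```

>>> carry_out(increments=[3.5,0,0,0,-0.12,3.5,0,0,0,-0.12,3.5,0,0,0,-0.12,3.5,0,0,0,-0.09,3.5,0,0,0,0])

```text
clock: 6.8
eef_pos: [0.4488, 0.2389, 0.1561]
tool_rot: [0.619, 0.785, -0.0, -0.0]
ft_force: [0.4, -0.2, -3.2]
grip_width: 0.0413
grasp_force: 62.6
```

```bash
python3 -c "
from h import *
go([.6432,-.0606,.15],1.8105)"
```

```text
t 6.8 pos [0.4488 0.2389 0.1561] yaw 1.8068 z [-0.001 -0.001 -1.   ] j [ 0.49  0.3  -0.11  1.16 -0.    1.82] F [ 0.4 -0.2 -3.2] w 0.0413 g 62.6
cm tool [-33.67  11.9    0.61] turn -0.0037
```

>>> carry_out(increments=[3.5,-3.7,1.3,0,-0.004,3.5,-3.7,1.3,0,0,3.5,-3.7,1.3,0,0,3.5,-3.7,1.3,0,0,3.5,-3.7,1.3,0,0])

```text
clock: 7.42
eef_pos: [0.5567, 0.0738, 0.1561]
tool_rot: [0.618, 0.786, -0.0, -0.0]
ft_force: [0.3, 0.9, -3.6]
grip_width: 0.0412
grasp_force: 62.5
```

>>> carry_out(increments=[3.5,-3.7,1.3,0,0,3.5,-3.7,1.3,0,0,3.5,-3.7,1.4,0,0,3.5,-3.7,1.4,0,0,3.5,-0.4,0,0,0])

```text
clock: 8.05
eef_pos: [0.646, -0.0624, 0.1554]
tool_rot: [0.619, 0.785, -0.0, 0.0]
ft_force: [-0.2, -0.2, -3.6]
grip_width: 0.0413
grasp_force: 62.7
```

```bash
python3 -c "
from h import *
np.set_printoptions(precision=4,suppress=True)
O=np.array([.5948,-.0941,0]);C=R.from_euler('z',.2397).as_matrix()
go([.6432,-.0606,.05],1.8105)
c=bot.camera('side')
cv2.imwrite('pics/s2.png',cv2.resize(c['pixels'][60:240,200:440],None,fx=3.2,fy=3.2,interpolation=cv2.INTER_CUBIC))
for n in ['side','wrist']:
  c=bot.camera(n)
  for t in ['block','fixed_jaw','jaw_face','bed']:
    for d in bot.place_of(c,t)[:2]: print(n,t,round(d['p'],2),'clamp',C.T@(w(c,d['xyz'])-O))
"
```

```text
t 8.05 pos [ 0.646  -0.0624  0.1554] yaw 1.8069 z [-0.    -0.001 -1.   ] j [-0.1   0.58  0.31  1.31 -0.    1.24] F [-0.2 -0.2 -3.6] w 0.0413 g 62.7
cm tool [ 0.25 -0.22 10.54] turn -0.0036
side block 0.96 clamp [0.0204 0.4405 0.0011]
side block 0.95 clamp [0.0577 0.0217 0.1174]
side fixed_jaw 0.6 clamp [ 0.0571 -0.0174  0.0115]
side fixed_jaw 0.56 clamp [0.0536 0.022  0.1186]
side jaw_face 0.91 clamp [0.0559 0.074  0.0401]
side jaw_face 0.21 clamp [-0.0929  0.5643 -0.0007]
side bed 0.92 clamp [ 0.0585 -0.0277  0.0087]
wrist block 0.78 clamp [0.0556 0.0238 0.1225]
wrist fixed_jaw 0.32 clamp [-0.091  -0.083   0.0486]
wrist jaw_face 0.63 clamp [0.0574 0.077  0.0407]
```

View pics/s2.png

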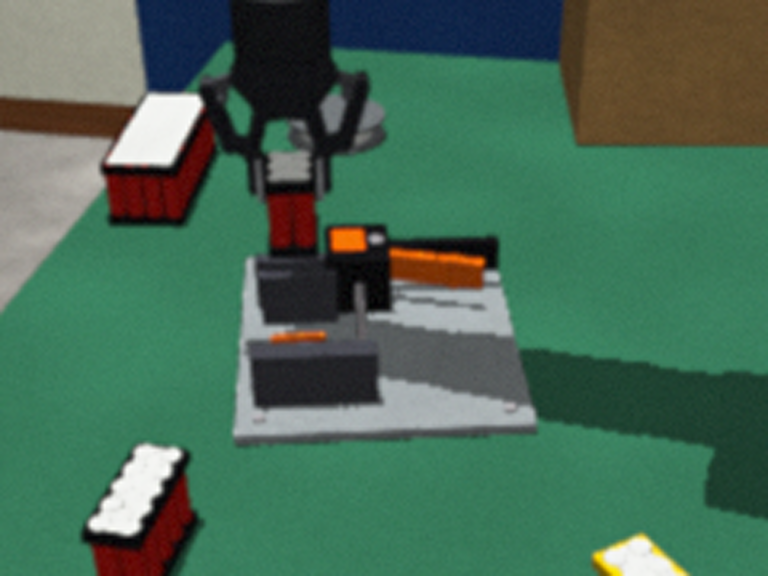

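The side crop shows the block held upright at about (292,210), above the gap between the fixed jaw (300,290) and sliding jaw (315,370). I lower it.

>>> carry_out(increments=[3.5,0.3,-0.15,2.5,-0.004,3.5,0,0,2.5,0,3.5,0,0,2.5,0,3.5,0,0,2.5,0,3.5,0,0,0.2,0])

```text
clock: 9.22
eef_pos: [0.6408, -0.0568, 0.052]
tool_rot: [0.615, 0.788, -0.001, -0.002]
ft_force: [-0.6, -0.3, -4.2]
grip_width: 0.0412
grasp_force: 62.5
```

>>> carry_out(increments=[3.5,0,0,0.1,0,3.5,0,0,0.1,0,3.5,0,0,0.1,0,3.5,0,0,0,0,3.5,0,0,0,0])

```text
clock: 9.85
eef_pos: [0.643, -0.0572, 0.0515]
tool_rot: [0.615, 0.788, 0.0, 0.0]
ft_force: [-0.0, 0.0, -3.4]
grip_width: 0.0413
grasp_force: 62.5
```

>>> carry_out(increments=[3.5,0,0,0.1,0,3.5,0,0,0,0,3.5,0,0,0.05,0,3.5,0,0,0,0,3.5,0,0,0,0])

```text
clock: 10.48
eef_pos: [0.643, -0.0573, 0.0505]
tool_rot: [0.615, 0.788, 0.0, 0.0]
ft_force: [-2.3, -1.2, 4.0]
grip_width: 0.0412
grasp_force: 63.2
```

>>> carry_out(increments=[5.2,0,0,0,0,6,0,0,0,0,6,0,0,0,0,6,0,0,0,0,6,0,0,0,0])

```text
clock: 11.1
eef_pos: [0.6429, -0.0572, 0.0498]
tool_rot: [0.615, 0.788, -0.0, 0.0]
ft_force: [1.1, 0.1, 0.5]
grip_width: 0.0602
grasp_force: 0.0
```

>>> carry_out(increments=[6,0,0,-3,0,6,0,0,-4,0,6,0,0,-4,0,6,0,0,-2,0,6,0,0,0,0])

```text
clock: 11.72
eef_pos: [0.6442, -0.0573, 0.1821]
tool_rot: [0.615, 0.788, 0.001, 0.002]
ft_force: [0.3, 0.3, -0.3]
grip_width: 0.06
grasp_force: 0.0
```

```bash
cat >> h.py <<'E'
O=np.array([.5948,-.0941,0]);C=R.from_euler('z',.2397).as_matrix()
def look(n,ts,k=2):
  c=bot.camera(n)
  for t in ts:
    for d in bot.place_of(c,t)[:k]: print(n,t,round(d['p'],2),'clamp',np.round(C.T@(w(c,d['xyz'])-O),4))
  return c
def W(x,y,z): return O+C@np.array([x,y,z])
E
python3 -c "
from h import *
c=look('wrist',['block','jaw_face','fixed_jaw','trigger_pad','handle']); cv2.imwrite('pics/w3.png',c['pixels'])
c=look('side',['block','jaw_face','fixed_jaw','trigger_pad','handle'])
go(W(-.087,-.05,.16),1.8105)
"
```

```text
wrist block 0.36 clamp [0.0562 0.0773 0.0424]
wrist jaw_face 0.69 clamp [0.0575 0.0785 0.0388]
wrist trigger_pad 0.76 clamp [-0.0871 -0.0355  0.0482]
wrist handle 0.68 clamp [-0.0903 -0.0797  0.05  ]
side block 0.85 clamp [-0.1679  0.3901 -0.0022]
side block 0.78 clamp [0.0569 0.0266 0.0115]
side jaw_face 0.59 clamp [0.0558 0.0803 0.0394]
side fixed_jaw 0.62 clamp [ 0.0586 -0.022   0.014 ]
side trigger_pad 0.53 clamp [-0.0837 -0.0347  0.0471]
side handle 0.71 clamp [0.1671 0.2847 0.0038]
side handle 0.6 clamp [-0.0923 -0.0818  0.047 ]
t 12.32 pos [ 0.6428 -0.0572  0.1795] yaw 1.8158 z [-0.  0. -1.] j [-0.09  0.56  0.35  1.36 -0.    1.24] F [-0.  -0.4 -0.7] w 0.0596 g 0.0
cm tool [ -7.37 -14.28   1.96] turn 0.0053
```

View pics/w3.png

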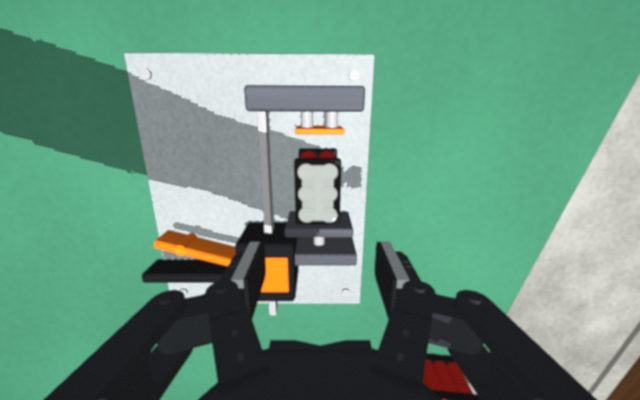

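The wrist view shows the block standing at (318,190), square between the fixed jaw (320,222) and the orange pad (320,130). The trigger is at (195,247) and the handle at (185,270). I turn to straddle the trigger and handle.

>>> carry_out(increments=[6,0,0,0,-0.157,6,0,0,0,-0.157,6,0,0,0,-0.157,6,0,0,0,-0.157,6,0,0,0,-0.157])

```text
clock: 12.95
eef_pos: [0.6429, -0.0572, 0.1798]
tool_rot: [0.265, 0.964, 0.0, 0.0]
ft_force: [-0.4, -0.7, 0.4]
grip_width: 0.0597
grasp_force: 0.0
```

>>> carry_out(increments=[6,0,0,0,-0.157,6,0,0,0,-0.157,6,0,0,0,-0.157,6,0,0,0,-0.157,6,0,0,0,-0.153])

```text
clock: 13.58
eef_pos: [0.6429, -0.0572, 0.1798]
tool_rot: [-0.122, 0.992, -0.0, 0.0]
ft_force: [-0.4, 0.1, -0.4]
grip_width: 0.0601
grasp_force: 0.0
```

```bash
python3 -c "
from h import *
go(W(-.087,-.058,.12),3.3813)
"
```

```text
t 13.57 pos [ 0.6429 -0.0572  0.1798] yaw -2.8963 z [ 0. -0. -1.] j [-0.09  0.56  0.35  1.36 -0.   -0.33] F [-0.4  0.1 -0.4] w 0.0601 g 0.0
cm tool [14.3  -8.16  5.98] turn -6.2776
```

>>> carry_out(increments=[6,3.6,-2,0,0.005,6,3.6,-2,0,0,6,3.6,-2,0,0,6,3.5,-2.15,3,0,6,0,0,3,0])

```text
clock: 14.2
eef_pos: [0.5214, -0.172, 0.12]
tool_rot: [-0.115, 0.993, -0.0, 0.0]
ft_force: [0.1, 0.4, -0.3]
grip_width: 0.0601
grasp_force: 0.0
```

```bash
python3 -c "
from h import *
c=look('wrist',['handle','trigger_pad']); cv2.imwrite('pics/w4.png',c['pixels'])
go(W(-.087,-.058,.034),3.3813-2*np.pi)
"
```

```text
wrist handle 0.65 clamp [-0.0899 -0.0822  0.0492]
wrist trigger_pad 0.84 clamp [-0.0881 -0.0325  0.0472]
t 14.35 pos [ 0.5216 -0.1698  0.1187] yaw -2.907 z [-0.003  0.001 -1.   ] j [-0.31  0.41 -0.06  1.11  0.   -0.55] F [-0.   0.3  0.7] w 0.0601 g 0.0
cm tool [-0.23 -0.2   8.47] turn -0.0051
```

View pics/w4.png

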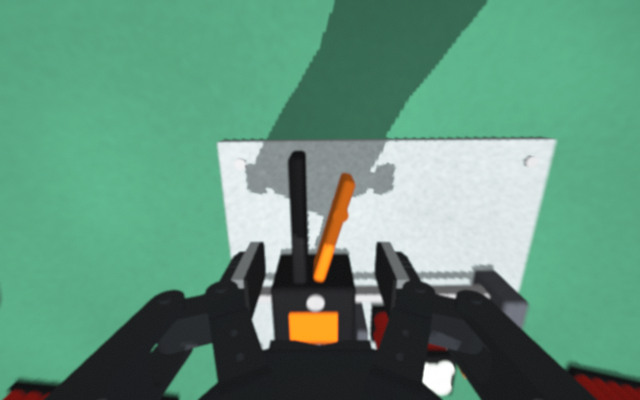

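The wrist view shows the handle (297,210) and trigger pad (345,210) between the fingers (265 and 378). I descend.

>>> carry_out(increments=[6,-0.2,-0.1,2,0,6,0,0,2,0,6,0,0,2,0,6,0,0,2,0,6,0,0,0.4,0])

```text
clock: 14.98
eef_pos: [0.5257, -0.17, 0.0359]
tool_rot: [-0.118, 0.993, 0.0, -0.0]
ft_force: [-0.3, 0.4, 0.2]
grip_width: 0.0597
grasp_force: 0.0
```

>>> carry_out(increments=[6,0,0,0,0,6,0,-0.4,0,0,6,0,-0.2,0,0,6,0,-0.2,0,0,6,0,0,0,0])

```text
clock: 15.6
eef_pos: [0.5272, -0.1784, 0.0361]
tool_rot: [-0.117, 0.993, 0.0, 0.0]
ft_force: [-0.6, -1.2, -0.2]
grip_width: 0.0598
grasp_force: 0.2
```

```bash
python3 -c "
from h import *
go(W(-.087,-.057,.034),3.3813-2*np.pi)
look('top',['trigger_pad'])
look('side',['block','fixed_jaw','jaw_face'])"
```

```text
t 15.6 pos [ 0.5272 -0.1784  0.0361] yaw -2.9067 z [ 0.001  0.    -1.   ] j [-0.33  0.51 -0.14  0.92  0.   -0.56] F [-0.6 -1.2 -0.2] w 0.0598 g 0.2
cm tool [0.14 0.88 0.21] turn -0.0048
side block 0.86 clamp [0.0562 0.0263 0.0099]
side block 0.84 clamp [-0.1667  0.3933 -0.007 ]
side fixed_jaw 0.72 clamp [ 0.0545 -0.0198  0.0097]
side jaw_face 0.68 clamp [0.0515 0.078  0.0377]
```

>>> carry_out(increments=[6,0,-0.3,0,0,6,0,-0.3,0,0,6,0,0,0,0,6,0,0,0,0,6,0,0,0,0])

```text
clock: 16.52
eef_pos: [0.5269, -0.1826, 0.0353]
tool_rot: [-0.118, 0.993, 0.002, -0.001]
ft_force: [-2.5, 4.9, 2.0]
grip_width: 0.0601
grasp_force: 2.4
```

>>> carry_out(increments=[6,0,-0.3,0,0,6,0,-0.3,0,0,6,0,-0.3,0,0,6,0,0,0,0,6,0,0,0,0])

```text
clock: 17.15
eef_pos: [0.5272, -0.1905, 0.0349]
tool_rot: [-0.118, 0.993, 0.003, -0.003]
ft_force: [-6.2, 5.4, 5.9]
grip_width: 0.0595
grasp_force: 3.9
```

>>> carry_out(increments=[6,0,-0.2,0,0,6,0,-0.2,0,0,6,0,-0.2,0,0,6,0,0,0,0,6,0,0,0,0])

```text
clock: 17.77
eef_pos: [0.528, -0.1961, 0.0346]
tool_rot: [-0.118, 0.993, 0.003, -0.003]
ft_force: [-7.3, 7.1, 4.1]
grip_width: 0.0601
grasp_force: 4.1
```

```bash
python3 -c "
from h import *
go(W(-.087,-.057,.034),3.3813-2*np.pi)
look('top',['trigger_pad','jaw_face'])
look('side',['jaw_face'])"
```

```text
t 17.77 pos [ 0.528  -0.1961  0.0346] yaw -2.9051 z [-0.008  0.005 -1.   ] j [-0.36  0.53 -0.11  0.94  0.   -0.59] F [-7.3  7.1  4.1] w 0.0601 g 4.1
cm tool [-0.2   2.62  0.08] turn -0.0033
top trigger_pad 0.63 clamp [ 0.0534 -0.0296  0.0117]
top trigger_pad 0.5 clamp [-0.0921 -0.054   0.0433]
top jaw_face 0.57 clamp [0.0546 0.0712 0.0394]
side jaw_face 0.77 clamp [0.0542 0.0726 0.0399]
```

>>> carry_out(increments=[6,0,2.3,0,0,6,0,0,0,0,6,0,-1.2,0,0,6,0,-1.1,0,0,6,0,0,0,0])

```text
clock: 18.65
eef_pos: [0.5295, -0.1981, 0.035]
tool_rot: [-0.117, 0.993, 0.002, -0.002]
ft_force: [-4.4, 5.3, 2.0]
grip_width: 0.0599
grasp_force: 2.9
```

```bash
python3 -c "
from h import *
go(W(-.087,-.057,.034),3.3813-2*np.pi)
look('top',['trigger_pad','jaw_face','fixed_jaw'],1)
look('side',['jaw_face','block','fixed_jaw'],1)"
```

```text
t 18.65 pos [ 0.5295 -0.1981  0.035 ] yaw -2.9067 z [-0.005  0.003 -1.   ] j [-0.36  0.53 -0.11  0.94  0.   -0.59] F [-4.4  5.3  2. ] w 0.0599 g 2.9
cm tool [-0.09  2.85  0.11] turn -0.0048
top trigger_pad 0.69 clamp [-0.0937 -0.0545  0.0478]
top jaw_face 0.93 clamp [0.0512 0.065  0.0403]
top fixed_jaw 0.69 clamp [ 0.0578 -0.0153  0.011 ]
side jaw_face 0.73 clamp [0.056  0.0688 0.0422]
side block 0.83 clamp [ 0.021   0.4435 -0.0009]
side fixed_jaw 0.62 clamp [ 0.0577 -0.0174  0.0119]
```

>>> carry_out(increments=[6,0,2.4,0,0,6,0,0,0,0,6,0,-1.2,0,0,6,0,-1.1,0,0,6,0,0,0,0])

```text
clock: 19.68
eef_pos: [0.5292, -0.1977, 0.0349]
tool_rot: [-0.117, 0.993, 0.002, -0.002]
ft_force: [-7.1, 4.0, 3.2]
grip_width: 0.06
grasp_force: 3.2
```

>>> carry_out(increments=[6,0,2.3,0,0,6,0,0,0,0,6,0,-1.2,0,0,6,0,-1.1,0,0,6,0,0,0,0])

```text
clock: 20.3
eef_pos: [0.5292, -0.1968, 0.0351]
tool_rot: [-0.117, 0.993, 0.002, -0.002]
ft_force: [-5.4, 4.8, 2.7]
grip_width: 0.0597
grasp_force: 3.1
```

```bash
python3 -c "
from h import *
go(W(-.087,-.057,.034),3.3813-2*np.pi)
look('top',['trigger_pad','jaw_face','fixed_jaw','block'],1)
c=look('side',['jaw_face','block','fixed_jaw'],1)
cv2.imwrite('pics/s5.png',cv2.resize(c['pixels'][110:220,240:400],None,fx=4.5,fy=4.5,interpolation=cv2.INTER_CUBIC))"
```

```text
t 20.3 pos [ 0.5292 -0.1968  0.0351] yaw -2.9062 z [-0.005  0.004 -1.   ] j [-0.36  0.53 -0.11  0.94  0.   -0.59] F [-5.4  4.8  2.7] w 0.0597 g 3.1
cm tool [-0.1   2.71  0.12] turn -0.0043
top trigger_pad 0.44 clamp [-0.0945 -0.0565  0.0481]
top jaw_face 0.66 clamp [0.0544 0.055  0.0388]
top fixed_jaw 0.56 clamp [ 0.0542 -0.0141  0.0145]
top block 0.76 clamp [-0.1716  0.3888 -0.005 ]
side jaw_face 0.2 clamp [ 0.2034  0.4887 -0.0016]
side block 0.94 clamp [0.0195 0.4417 0.0008]
side fixed_jaw 0.56 clamp [ 0.0559 -0.0171  0.0102]
```

View pics/s5.png

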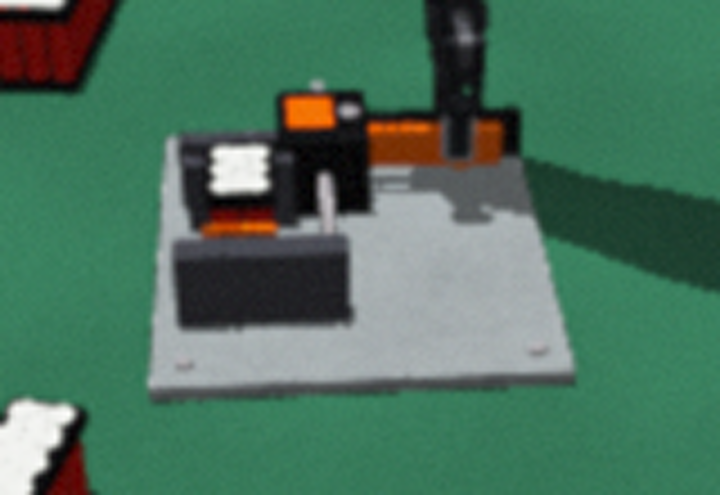

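The side crop shows the orange pad (240,228) close to the block (240,170), with the block square. I do another full squeeze, then work in finer steps watching the force.

>>> carry_out(increments=[6,0,2.3,0,0,6,0,0,0,0,6,0,-1.2,0,0,6,0,-1.1,0,0,6,0,0,0,0])

```text
clock: 21.38
eef_pos: [0.5291, -0.1967, 0.0351]
tool_rot: [-0.117, 0.993, 0.002, -0.002]
ft_force: [-5.9, 5.7, 3.5]
grip_width: 0.0597
grasp_force: 3.4
```

>>> carry_out(increments=[6,0,2.3,0,0,6,0,0,0,0,6,0,-1.0,0,0,6,0,-0.5,0,0,6,0,0,0,0])

```text
clock: 22.0
eef_pos: [0.5278, -0.1885, 0.0355]
tool_rot: [-0.118, 0.993, 0.002, -0.002]
ft_force: [-5.2, 6.3, 5.5]
grip_width: 0.0597
grasp_force: 3.8
```

>>> carry_out(increments=[6,0,-0.2,0,0,6,0,0,0,0,6,0,-0.2,0,0,6,0,0,0,0,6,0,0,0,0])

```text
clock: 22.62
eef_pos: [0.528, -0.1917, 0.0354]
tool_rot: [-0.118, 0.993, 0.003, -0.002]
ft_force: [-7.1, 7.0, 5.7]
grip_width: 0.06
grasp_force: 4.5
```

```bash
python3 -c "
from h import *
go(W(-.087,-.057,.034),3.3813-2*np.pi)
look('top',['trigger_pad','jaw_face','fixed_jaw','jaw'],1)
look('side',['jaw_face','jaw','fixed_jaw'],1)"
```

```text
t 22.62 pos [ 0.528  -0.1917  0.0354] yaw -2.9053 z [-0.005  0.005 -1.   ] j [-0.35  0.52 -0.12  0.94  0.   -0.59] F [-7.1  7.   5.7] w 0.06 g 4.5
cm tool [-0.09  2.19  0.15] turn -0.0035
top trigger_pad 0.54 clamp [-0.0915 -0.0498  0.0455]
top jaw_face 0.94 clamp [0.0531 0.0433 0.0371]
top fixed_jaw 0.59 clamp [ 0.0573 -0.0165  0.0145]
top jaw 0.75 clamp [-0.0021 -0.024   0.0351]
side jaw_face 0.82 clamp [0.0559 0.0494 0.0402]
side jaw 0.81 clamp [-0.0001 -0.0327  0.0358]
side fixed_jaw 0.42 clamp [ 0.0579 -0.0184  0.0074]
```

>>> carry_out(increments=[6,0,-0.2,0,0,6,0,0,0,0,6,0,-0.2,0,0,6,0,0,0,0,6,0,0,0,0])

```text
clock: 23.7
eef_pos: [0.5286, -0.1955, 0.0351]
tool_rot: [-0.118, 0.993, 0.003, -0.003]
ft_force: [-7.2, 7.8, 5.1]
grip_width: 0.0604
grasp_force: 4.5
```

>>> carry_out(increments=[6,0,2.3,0,0,6,0,0,0,0,6,0,-0.7,0,0,6,0,-0.4,0,0,6,0,0,0,0])

```text
clock: 24.32
eef_pos: [0.5275, -0.1844, 0.0356]
tool_rot: [-0.118, 0.993, 0.003, -0.001]
ft_force: [-4.0, 6.7, 4.9]
grip_width: 0.0603
grasp_force: 4.0
```

>>> carry_out(increments=[6,0,-0.2,0,0,6,0,0,0,0,6,0,-0.1,0,0,6,0,0,0,0,6,0,0,0,0])

```text
clock: 24.95
eef_pos: [0.5274, -0.1863, 0.0355]
tool_rot: [-0.118, 0.993, 0.004, -0.002]
ft_force: [-5.2, 10.0, 6.4]
grip_width: 0.0599
grasp_force: 5.2
```

>>> carry_out(increments=[6,0,-0.2,0,0,6,0,0,0,0,6,0,-0.1,0,0,6,0,0,0,0,6,0,0,0,0])

```text
clock: 25.58
eef_pos: [0.5274, -0.1884, 0.0354]
tool_rot: [-0.118, 0.993, 0.004, -0.002]
ft_force: [-6.7, 9.8, 8.2]
grip_width: 0.0599
grasp_force: 6.2
```

>>> carry_out(increments=[6,0,-0.2,0,0,6,0,0,0,0,6,0,-0.1,0,0,6,0,0,0,0,6,0,0,0,0])

```text
clock: 26.2
eef_pos: [0.5274, -0.1907, 0.0353]
tool_rot: [-0.118, 0.993, 0.005, -0.003]
ft_force: [-8.6, 11.8, 9.3]
grip_width: 0.0603
grasp_force: 7.0
```

>>> carry_out(increments=[6,0,-0.2,0,0,6,0,0,0,0,6,0,-0.1,0,0,6,0,0,0,0,6,0,0,0,0])

```text
clock: 26.82
eef_pos: [0.5275, -0.1931, 0.0352]
tool_rot: [-0.118, 0.993, 0.006, -0.003]
ft_force: [-9.4, 13.0, 9.8]
grip_width: 0.06
grasp_force: 7.7
```

>>> carry_out(increments=[6,0,-0.2,0,0,6,0,0,0,0,6,0,-0.1,0,0,6,0,0,0,0,6,0,0,0,0])

```text
clock: 27.45
eef_pos: [0.5278, -0.1954, 0.0352]
tool_rot: [-0.119, 0.993, 0.006, -0.004]
ft_force: [-10.6, 14.4, 11.5]
grip_width: 0.06
grasp_force: 8.5
```

>>> carry_out(increments=[6,0,2.6,0,0,6,0,0,0,0,6,0,-0.7,0,0,6,0,-0.4,0,0,6,0,0,0,0])

```text
clock: 28.08
eef_pos: [0.5275, -0.1844, 0.0355]
tool_rot: [-0.117, 0.993, 0.003, -0.001]
ft_force: [-4.0, 9.0, 4.8]
grip_width: 0.0603
grasp_force: 4.9
```

>>> carry_out(increments=[6,0,-0.2,0,0,6,0,0,0,0,6,0,-0.2,0,0,6,0,0,0,0,6,0,0,0,0])

```text
clock: 28.7
eef_pos: [0.5274, -0.1866, 0.0353]
tool_rot: [-0.118, 0.993, 0.005, -0.002]
ft_force: [-5.6, 12.2, 7.7]
grip_width: 0.06
grasp_force: 6.9
```

>>> carry_out(increments=[6,0,-0.2,0,0,6,0,0,0,0,6,0,-0.2,0,0,6,0,0,0,0,6,0,0,0,0])

```text
clock: 29.32
eef_pos: [0.5274, -0.1894, 0.0352]
tool_rot: [-0.118, 0.993, 0.006, -0.003]
ft_force: [-8.6, 14.7, 9.2]
grip_width: 0.0602
grasp_force: 8.3
```

>>> carry_out(increments=[6,0,-0.2,0,0,6,0,0,0,0,6,0,-0.2,0,0,6,0,0,0,0,6,0,0,0,0])

```text
clock: 29.95
eef_pos: [0.5275, -0.1925, 0.0351]
tool_rot: [-0.118, 0.993, 0.007, -0.003]
ft_force: [-9.4, 17.2, 11.0]
grip_width: 0.0598
grasp_force: 9.3
```

>>> carry_out(increments=[6,0,-0.2,0,0,6,0,0,0,0,6,0,-0.1,0,0,6,0,0,0,0,6,0,0,0,0])

```text
clock: 30.58
eef_pos: [0.5276, -0.1947, 0.035]
tool_rot: [-0.119, 0.993, 0.008, -0.004]
ft_force: [-10.8, 19.7, 12.5]
grip_width: 0.06
grasp_force: 10.2
```

>>> carry_out(increments=[6,0,-0.2,0,0,6,0,0,0,0,6,0,-0.1,0,0,6,0,0,0,0,6,0,0,0,0])

```text
clock: 31.2
eef_pos: [0.5279, -0.197, 0.035]
tool_rot: [-0.119, 0.993, 0.008, -0.004]
ft_force: [-11.1, 19.2, 13.2]
grip_width: 0.0601
grasp_force: 11.1
```

>>> carry_out(increments=[6,0,2.9,0,0,6,0,0,0,0,6,0,-0.7,0,0,6,0,-0.4,0,0,6,0,0,0,0])

```text
clock: 31.82
eef_pos: [0.5272, -0.1843, 0.0354]
tool_rot: [-0.117, 0.993, 0.004, -0.001]
ft_force: [-5.0, 10.6, 6.5]
grip_width: 0.0599
grasp_force: 5.5
```

>>> carry_out(increments=[6,0,-0.2,0,0,6,0,0,0,0,6,0,-0.2,0,0,6,0,0,0,0,6,0,0,0,0])

```text
clock: 32.45
eef_pos: [0.5271, -0.1864, 0.0352]
tool_rot: [-0.118, 0.993, 0.005, -0.002]
ft_force: [-6.9, 14.1, 7.5]
grip_width: 0.0601
grasp_force: 7.6
```

>>> carry_out(increments=[6,0,-0.2,0,0,6,0,0,0,0,6,0,-0.2,0,0,6,0,0,0,0,6,0,0,0,0])

```text
clock: 33.08
eef_pos: [0.5271, -0.189, 0.0351]
tool_rot: [-0.118, 0.993, 0.007, -0.003]
ft_force: [-8.4, 16.3, 10.6]
grip_width: 0.0601
grasp_force: 9.3
```

>>> carry_out(increments=[6,0,-0.2,0,0,6,0,0,0,0,6,0,-0.2,0,0,6,0,0,0,0,6,0,0,0,0])

```text
clock: 33.7
eef_pos: [0.5272, -0.1918, 0.0349]
tool_rot: [-0.119, 0.993, 0.008, -0.003]
ft_force: [-9.9, 19.1, 12.1]
grip_width: 0.0598
grasp_force: 10.6
```

>>> carry_out(increments=[6,0,-0.2,0,0,6,0,0,0,0,6,0,-0.2,0,0,6,0,0,0,0,6,0,0,0,0])

```text
clock: 34.33
eef_pos: [0.5274, -0.1949, 0.0348]
tool_rot: [-0.119, 0.993, 0.009, -0.004]
ft_force: [-10.9, 20.7, 13.3]
grip_width: 0.0601
grasp_force: 11.6
```

>>> carry_out(increments=[6,0,-0.2,0,0,6,0,0,0,0,6,0,-0.1,0,0,6,0,0,0,0,6,0,0,0,0])

```text
clock: 34.95
eef_pos: [0.5276, -0.1972, 0.0348]
tool_rot: [-0.119, 0.993, 0.009, -0.004]
ft_force: [-13.6, 22.5, 14.1]
grip_width: 0.0601
grasp_force: 12.5
```

>>> carry_out(increments=[6,0,3.0,0,0,6,0,0,0,0,6,0,-0.7,0,0,6,0,-0.4,0,0,6,0,0,0,0])

```text
clock: 35.58
eef_pos: [0.5271, -0.1845, 0.0354]
tool_rot: [-0.117, 0.993, 0.004, -0.001]
ft_force: [-5.2, 10.7, 5.9]
grip_width: 0.0605
grasp_force: 5.6
```

>>> carry_out(increments=[6,0,-0.4,0,0,6,0,0,0,0,6,0,-0.4,0,0,6,0,0,0,0,6,0,0,0,0])

```text
clock: 36.2
eef_pos: [0.5271, -0.1903, 0.0351]
tool_rot: [-0.118, 0.993, 0.006, -0.003]
ft_force: [-8.6, 13.5, 9.1]
grip_width: 0.0602
grasp_force: 7.9
```

```bash
python3 -c "
from h import *
go(W(-.087,-.057,.034),3.3813-2*np.pi)
look('top',['jaw_face','jaw'],1)
look('side',['jaw_face','jaw'],1)"
```

```text
t 36.2 pos [ 0.5271 -0.1903  0.0351] yaw -2.9053 z [-0.007  0.01  -1.   ] j [-0.35  0.52 -0.12  0.94  0.01 -0.59] F [-8.6 13.5  9.1] w 0.0602 g 7.9
cm tool [-0.16  2.04  0.14] turn -0.0034
top jaw_face 0.59 clamp [0.0529 0.035  0.0413]
top jaw 0.7 clamp [ 0.0008 -0.0359  0.0366]
side jaw_face 0.85 clamp [0.0545 0.0411 0.0391]
side jaw 0.68 clamp [ 0.0011 -0.0385  0.0364]
```

>>> carry_out(increments=[6,0,-0.2,0,0,6,0,0,0,0,6,0,-0.2,0,0,6,0,0,0,0,6,0,0,0,0])

```text
clock: 37.12
eef_pos: [0.5271, -0.1921, 0.0349]
tool_rot: [-0.118, 0.993, 0.008, -0.004]
ft_force: [-11.3, 18.9, 12.3]
grip_width: 0.0604
grasp_force: 10.6
```

>>> carry_out(increments=[6,0,-0.2,0,0,6,0,0,0,0,6,0,-0.2,0,0,6,0,0,0,0,6,0,0,0,0])

```text
clock: 37.75
eef_pos: [0.5273, -0.1947, 0.0348]
tool_rot: [-0.119, 0.993, 0.009, -0.004]
ft_force: [-11.8, 22.5, 14.0]
grip_width: 0.0597
grasp_force: 12.2
```

>>> carry_out(increments=[6,0,1.5,0,0,6,0,1.5,0,0,6,0,0,0,0,6,0,0,0,0,6,0,0,0,0])

```text
clock: 38.38
eef_pos: [0.526, -0.1734, 0.0359]
tool_rot: [-0.117, 0.993, -0.0, 0.0]
ft_force: [-0.0, 0.1, 0.3]
grip_width: 0.0603
grasp_force: 0.0
```

```bash
python3 -c "
from h import *
go(W(-.087,-.057,.034),3.3813-2*np.pi)
look('top',['trigger_pad','jaw_face'],1)"
```

```text
t 38.38 pos [ 0.526  -0.1734  0.0359] yaw -2.9074 z [ 0.001 -0.001 -1.   ] j [-0.32  0.5  -0.15  0.92 -0.   -0.55] F [-0.   0.1  0.3] w 0.0603 g 0.0
cm tool [0.14 0.37 0.19] turn -0.0055
top trigger_pad 0.65 clamp [-0.0895 -0.0362  0.0452]
top jaw_face 0.88 clamp [0.0548 0.0379 0.0394]
```

>>> carry_out(increments=[6,0,0.3,-2,0,6,0,0,-4,0,6,0,0,-4,0,6,0,0,-5,0,6,0,0,-3,0])

```text
clock: 39.15
eef_pos: [0.5258, -0.1699, 0.2188]
tool_rot: [-0.117, 0.993, -0.001, 0.002]
ft_force: [0.3, -0.7, -1.0]
grip_width: 0.0601
grasp_force: 0.0
```

>>> carry_out(increments=[6,4,0,0,0,6,4,0,0,0,6,4,0,0,0,6,0,0,0,0,6,0,0,0,0])

```text
clock: 39.78
eef_pos: [0.4088, -0.1977, 0.2162]
tool_rot: [-0.117, 0.993, -0.0, 0.001]
ft_force: [-0.4, -0.2, 0.4]
grip_width: 0.0597
grasp_force: 0.0
```

```bash
python3 -c "
from h import *
go(W(-.087,-.057,.034))
look('side',['jaw_face','jaw','block','fixed_jaw','trigger_pad'],3)
c=look('top',['jaw_face','jaw','block','trigger_pad'],3)
P=cloud(c); L=(P-O)@C; Q=P[(abs(L[:,0]-.055)<.04)&(abs(L[:,1]-.015)<.06)&(L[:,2]>.073)&(L[:,2]<.09)].astype(np.float32)
m,s,a=cv2.minAreaRect(np.ascontiguousarray(Q[:,:2])); b=cv2.boxPoints((m,s,a)); print(C.T@(np.array([*m,0])-O),s,[np.arctan2(*(b[i+1]-b[i])[::-1])%np.pi for i in (0,1)],np.median(Q[:,2]))
cv2.imwrite('pics/t6.png',cv2.resize(c['pixels'][120:260,330:490],None,fx=4.2,fy=4.2,interpolation=cv2.INTER_CUBIC))"
```

```text
t 39.77 pos [ 0.4088 -0.1977  0.2162] yaw -2.9068 z [ 0.001 -0.001 -1.   ] j [-0.45  0.16 -0.14  1.27  0.   -0.69] F [-0.4 -0.2  0.4] w 0.0597 g 0.0
cm tool [-11.81   0.02  18.23] turn None
side jaw_face 0.89 clamp [0.0546 0.0434 0.0377]
side jaw 0.79 clamp [ 0.0006 -0.0374  0.0365]
side jaw 0.21 clamp [-0.0896 -0.0835  0.0472]
side block 0.94 clamp [ 1.970e-02  4.419e-01 -3.000e-04]
side block 0.72 clamp [-0.169   0.3966 -0.0025]
side fixed_jaw 0.44 clamp [ 0.0548 -0.019   0.0088]
side trigger_pad 0.62 clamp [-0.0821 -0.0371  0.0465]
top jaw_face 0.72 clamp [0.054  0.0351 0.0382]
top jaw 0.74 clamp [-0.0014 -0.0352  0.0361]
top jaw 0.38 clamp [ 0.0547 -0.0281  0.009 ]
top block 0.84 clamp [-0.1735  0.3899 -0.0037]
top block 0.83 clamp [ 0.022   0.4422 -0.0025]
top block 0.67 clamp [0.0569 0.0153 0.0123]
top trigger_pad 0.52 clamp [-0.0883 -0.0384  0.0425]
top trigger_pad 0.44 clamp [-0.0019  0.0013  0.0002]
[0.04974026 0.00170548 0.        ] (0.05212043970823288, 0.09366471320390701) [np.float32(1.5942777), np.float32(0.023481032)] 0.081226595
```

View pics/t6.png

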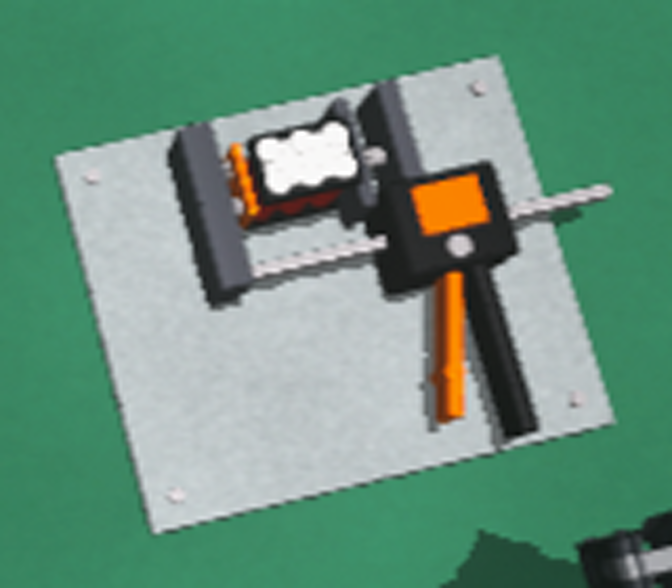

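The top crop shows the block (305,157) held square between the orange pad (243,185) and the fixed jaw (350,165). The trigger is released (450,350) and the arm is clear, so I hand in the job.

```bash
python3 -c "
from workcell import bot
print(bot.job_done())"
```

```text
the job is handed in; nothing more can be done
None
```

The block is clamped upright and square in the quick clamp, the trigger is released, the arm is clear and the job is handed in. No verdict came back; the last pull was about 25 N, which should leave the jaw pressing with roughly 25–45 N (inferred, not measured).

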